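# Knock a jammed doming die out of its spring-jaw holder

## Robot

A 6-joint arm with a two-finger parallel gripper is mounted at the origin on a cart in front of the work surface, level with it; the furniture and walls round the work are solid. World frame = base frame: x ahead of the robot, y to its left, z up, the work surface at z = 0. Lengths are in m, angles in rad, forces in N, time in s.
With the tool pointing down it reaches from about 0.3 to 0.95 m from the base axis. Payload 3.1 kg.
Tool frame: the origin (TCP) lies between the finger pads; the fingertips stand 14 mm ahead of it and the grasp point (between the pads) lies 5 mm behind it; z points along the fingers, x is the direction in which the jaws open and shut, and the axes are right-handed (so a half turn about z gives the same grasp; the last joint's range is limited). The gripper opens to 85 mm and grips with 20 to 120 N. Pads are 22 mm wide; open, the fingers measure 114 mm over their backs; the gripper's body (76 mm by 85 mm) begins 54 mm behind the grasp point. The pads swing forward as they close: fully open they stand 13 mm farther back than shut.
Start: joints at [-1.335, 0.308, 1.634, -0, 1.2, -0.07], TCP at [0.188, -0.596, 0.245] pointing down, gripper open.
Joint ranges: [-3.06, 3.06], [-0.79, 1.96], [0.05, 2.63], [-1.19, 4.34], [0.05, 2.64], [-2.94, 2.94]. Speed limits (rad/s): [2.79, 2.79, 3.14, 3.14, 3.14, 3.14].

## Interface

Orientations are given as a unit quaternion [w, x, y, z].
In Python, from station import env, cams gives the robot as it stands.
- The arm moves only by the shell command python3 -m inch 'ROWS' [FORCE]. ROWS is JSON, a list of rows, each a list of 7 numbers: the shift along the world's x, y, z in m, then the turn, a rotation vector about the world's x, y, z in rad, then the opening in per cent of the stroke, from 0 (shut) to 100 (fully open). A call has 1 to 12 rows; each row shifts and turns the pose as measured when the row begins; what a row does not reach is not made up. A row lasts 1/12 s, in which the tool goes at most 41.7 mm and 7.16 degrees, less where a joint would pass 70% of its speed; a pose out of reach is approached as far as the arm can. A call is refused whole if a number of a shift passes 0.0417 or a number of a turn 0.125, either way. A call with a gripper value outside its range is refused whole. The fingers move at their own pace and stop on an object; FORCE is the grip in N (left out, the last holds). Time passes only in rows, so rows that do not move let the fingers close. It gives the time, the measured TCP pose, the force and the opening at its end, in the units of the state.
- env.sense(): the state, without advancing time (a new reading comes with each control period).
- cams.camera(name): name is "scene" or "top" or "wrist"; returns a dict with "pixels" (480x640x3 uint8, red, green, blue), "z_map" (480x640 float32, m along the optical axis (not along the pixel's ray), 0 where there is no reading), "fx", "fy", "cx", "cy" (pixels), "R" (3x3) and "t" (3): a world point X has camera coordinates R X + t; the wrist camera has in their place "tool_from_camera" (4x4, takes a point from camera to tool coordinates, whose origin is the TCP and whose axes are the tool frame's). Camera axes: x right, y down, z forward; pixel columns grow to the right and rows downward; lengths in m; the calibration is good to about 2 mm. A picture is of the moment at which its call begins: read the wrist's pose just before it.
- env.sign_off(): hands the job in, once; it reports no verdict.
The state is a dict: "t": time; "joint_pos": joint angles; "joint_velocities": joint speeds; "tau": joint torques, N m; "position": TCP position; "tool_rot": TCP orientation; "wrist_force": force on the tool from outside, world axes, zero at the start; "wrist_torque": the same for the moment, N m; "grip_width": opening from 0.0 (shut) to 1.0 (fully open).
Only numpy, scipy, OpenCV 4.12 (cv2) and the standard library are available. Lean on these libraries where they do the work, as an engineer would, in place of code of your own. Each camera call takes 0.05 s, during which the arm holds its last target.

## Task

The small steel doming die is jammed between the jaws of the die holder: with the brass drift block held in the gripper, knock it along the groove, with light taps or a slow push and never a hard blow or shove, until you feel it come up against the brass end stop; keep the fingers off the die until it is clear of the jaws. Then stand the drift block back on the bare worktop, lift the die out of the holder and set it gently, the right way up, well onto the soft fire block. Leave the powder jar, the flux cup and the pitch lump alone.

Things in the scene. Friction and masses are not known exactly. Their poses are not given: they have to be found in the camera images.
- die_holder: die holder, fixed: aluminium base 165 x 110 mm, top 12 mm above the worktop, with a 26 mm wide groove, its floor 8 mm above the worktop. Origin: at worktop height on the groove's centre line, level with the exit end of the jaws. x runs along the groove, the way the die is knocked; z up. Base spans x -80 to +85 mm. The groove is open at the -x end, so the drift block can enter there or from above
- spring_jaw: steel spring jaw; origin and axes as the die holder's. Jaws flank the groove from x -70 to 0 mm, tops 34 mm above the worktop. The fixed dark jaw is at +y, its face 11 mm from the centre line; the spring jaw at -y pinches the 22 mm wide die with about 11 N; empty, its face stops 9.8 mm from the centre line. Spring housing out to y = -42 mm, fixed jaw to y = +31 mm
- bay (a point): point on the groove floor, 8 mm above the worktop, on the centre line 25 mm beyond the jaws: middle of the open bay between jaws and end stop. Beside it there are only the 12 mm high rails, so the die can be gripped there. A bracket 50 mm wide and 32 mm high stands 73 to 83 mm beyond the jaws
- end_stop: brass end stop block in the groove, 20 mm wide, z 12.5 to 30.5 mm, on a screw whose setting differs each time; it does not give. Origin: on the groove's centre line at worktop height, directly below the stop face that meets the die; axes as the die holder's. The stop face is 43 to 55 mm beyond the jaws
- die: dark steel doming die, block 40 x 22 x 24 mm (x, y, z), 0.1 to 0.2 kg, round hollows on top. Origin: centre of its underside; z up, x along the groove at first. It stands on the groove floor, pinched by the jaws, 2 mm below their tops, its centre 26 to 42 mm before the jaws' exit; it slides at 6 to 20 N, breaking loose at up to 30 N. At the end stop its centre is 20 mm before the stop face, clear of the jaws
- drift_block: brass drift block, 60 x 16 x 55 mm (x, y, z), 0.25 kg, standing on its 60 x 16 mm underside; fine grip lines near the top. Origin: centre of its underside; x along its length, z up. It fits lengthwise between the jaws: hold it across its 16 mm thickness by the upper half, lower half in the groove behind the die, fingers more than 34 mm above the worktop, and push along the groove
- solder_block: soft fire block, brown and burnt, 155 x 208 x 31 mm (x, y, z), fixed on the worktop. Origin: centre of its underside; its flat top is 31 mm higher
- powder_jar: bystander: pale jar of powder, 60 mm across, 119 mm tall; origin at the centre of its underside
- flux_cup: bystander: small dark cup, 28 mm across, 17 mm tall; origin at the centre of its underside
- pitch_lump: bystander: dark lump of pitch, 38 x 48 x 17 mm; origin at the centre of its underside
There are look-alikes about, which are no part of the job. Several things have the shape of the drift_block; the one meant has the colours described above.

How it is judged:
On the way, in this order (a step that is already met when the one before it is completed fails the run):
1. the drift block bears on the die while the die is still between the jaws (contact force between drift_block and die above 3 N and x of die in the frame of die_holder below 0 m and z of die in the frame of die_holder below 0.012 m), for 0.02 s.
2. the die is pressed against the end stop, clear of the jaws, still flat in the groove (contact force between die and end_stop above 1 N and contact force between drift_block and die above 1 N and x of die in the frame of die_holder above 0.0205 m and z of die in the frame of die_holder below 0.012 m and angle between die's own z axis and vertical below 0.12 rad).
3. the die is lifted out of the holder by the gripper (z of die in the frame of die_holder above 0.03 m and contact force between the fingers and die above 0.5 N), for 0.2 s.
At the end, for the whole second after the job is handed in: the die stands the right way up (within 0.15 rad) and at rest on top of the fire block, its centre at least 7 mm inside the edges (within 70 mm of the middle along x and 95 mm along y), and the drift block stands upright (within 0.15 rad) and at rest on the worktop itself (x of die in the frame of solder_block between -0.07 and 0.07 m and y of die in the frame of solder_block between -0.095 and 0.095 m and z of die in the frame of solder_block between 0.027 and 0.035 m and angle between each of die, drift_block's own z axis and vertical below 0.15 rad and linear speed of each of die, drift_block below 0.02 m/s and height (world z) of drift_block between -0.005 and 0.005 m); the robot touches nothing.
It fails at once if the fingers touch the die before it is clear of the jaws (contact force between the fingers and die above 1 N and x of die in the frame of die_holder below 0.0195 m and z of die in the frame of die_holder below 0.012 m).
It fails at once if the drift block hammers the die with more than 60 N (contact force between drift_block and die above 60 N).
It fails at once if the die is dropped or thrown (faster than 0.5 m/s out of the fingers) (linear speed of die above 0.5 m/s and contact force between the fingers and die below 0.1 N).
It fails at once if the powder jar, flux cup or pitch lump is moved more than 20 mm or tipped ((distance of powder_jar from where it was at the start of the episode above 0.02 m or angle between powder_jar's own z axis and vertical above 0.5 rad) or (distance of flux_cup from where it was at the start of the episode above 0.02 m or angle between flux_cup's own z axis and vertical above 0.5 rad) or (distance of pitch_lump from where it was at the start of the episode above 0.02 m or angle between pitch_lump's own z axis and vertical above 0.5 rad)).
It also fails if it takes over 64 s, if anything falls off the work surface, if the arm or the gripper's body presses on something with over 40 N, if the wrist force passes 120 N, or if a joint passes its speed limit or range.

## Working session

There is one attempt and no reset: what is moved stays moved. The work goes in short steps, Python scripts to look and compute and a shell command to move; the robot and the scene stay as the last step left them, time stands still between calls to the robot, and variables do not carry over. Pictures are saved under pics/ and viewed, and the job is handed in when it is done.

```bash
ls; mkdir -p pics; python3 - <<'E'
from station import env,cams
import cv2,numpy as np
s=env.sense();print(s)
for n in("scene","top","wrist"):
    c=cams.camera(n);cv2.imwrite(f"pics/{n}0.png",cv2.cvtColor(c["pixels"],cv2.COLOR_RGB2BGR))
    np.savez(f"{n}0.npz",**c)
    print(n,{k:np.round(v,3).tolist() for k,v in c.items() if k not in("pixels","z_map")})
E
```

```text
pics
{'t': 0.0, 'joint_pos': array([-1.33470418e+00,  3.09017722e-01,  1.63521496e+00,  2.52563162e-05,
        1.19968739e+00, -6.97100755e-02]), 'joint_velocities': array([ 6.85463792e-04,  1.53674795e-03, -6.43269302e-05,  1.39632906e-04,
        1.38319555e-03, -8.83246778e-04]), 'tau': array([ 2.26527400e-04, -4.15248907e+01, -2.76665819e+01,  7.62184709e-05,
        1.02708436e-02, -1.14204471e-05]), 'position': array([ 0.18794852, -0.59523141,  0.24402559]), 'tool_rot': array([-7.60624885e-04,  8.06550604e-01, -5.91163911e-01, -8.80799176e-04]), 'wrist_force': array([0.75316499, 0.22941815, 0.33925705]), 'wrist_torque': array([ 0.03601358,  0.03305286, -0.03022918]), 'grip_width': 1.003137772558867}
scene {'fx': 523.834, 'fy': 523.834, 'cx': 319.795, 'cy': 239.275, 'R': [[-0.871, -0.491, 0.015], [-0.303, 0.513, -0.803], [0.387, -0.704, -0.595]], 't': [0.525, 0.196, 1.178]}
top {'fx': 555.877, 'fy': 555.877, 'cx': 308.511, 'cy': 244.477, 'R': [[0.056, -0.998, -0.002], [-0.974, -0.054, -0.219], [0.218, 0.014, -0.976]], 't': [0.018, 0.577, 1.005]}
wrist {'fx': 354.11, 'fy': 354.11, 'cx': 314.206, 'cy': 236.741, 'tool_from_camera': [[1.0, -0.0, -0.001, 0.001], [0.001, 0.957, 0.289, -0.072], [0.001, -0.289, 0.957, -0.129], [0.0, 0.0, 0.0, 1.0]]}
```

View pics/top0.png

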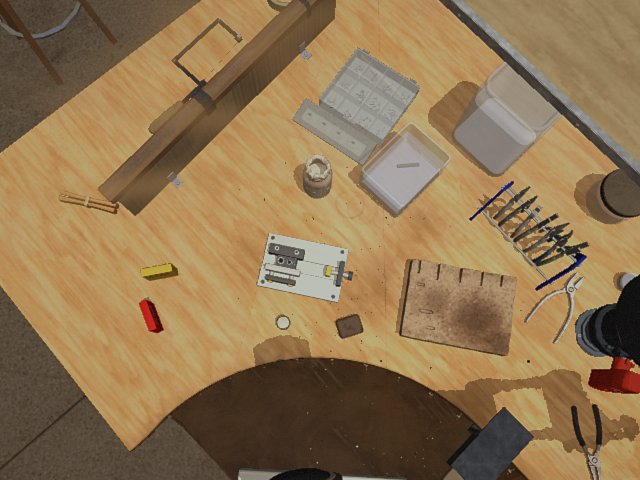

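View pics/scene0.png

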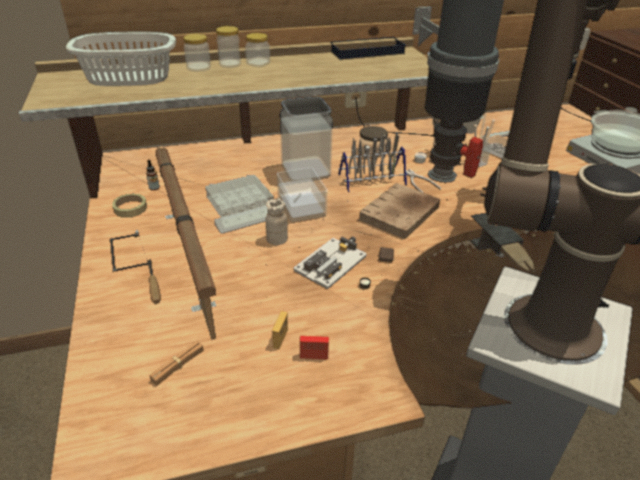

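View pics/wrist0.png

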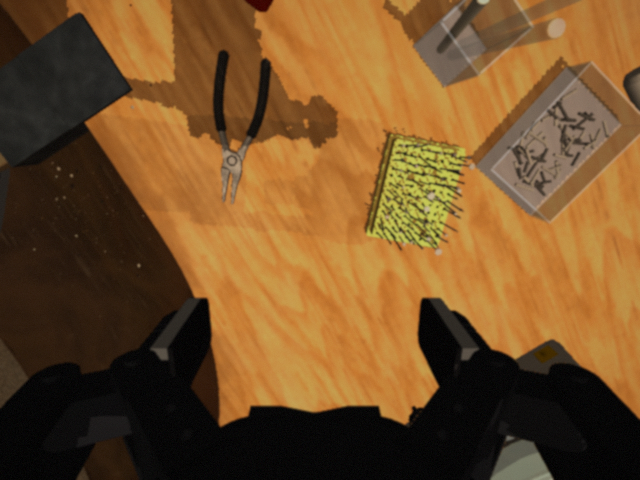

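The top view shows the holder at (305,267), the fire block at (460,306), the yellow/brass block at (157,271), a red look-alike at (150,316), the cup at (283,322) and the pitch at (349,325). I'll zoom in and measure.

```bash
cat > h.py <<'E'
import numpy as np,cv2
from scipy.spatial.transform import Rotation as Ro
def cast(c,u,v,z):
    d=np.array([(u-c["cx"])/c["fx"],(v-c["cy"])/c["fy"],1.])
    R,t=c["R"],c["t"]; o=-R.T@t; d=R.T@d
    return o+d*(z-o[2])/d[2]
def wristcal(c,s):
    # give R,t to a wrist picture
    q=s["tool_rot"]; Rt=Ro.from_quat([q[1],q[2],q[3],q[0]]).as_matrix()
    T=np.eye(4);T[:3,:3]=Rt;T[:3,3]=s["position"]
    W=T@c["tool_from_camera"]; c=dict(c); c["R"]=W[:3,:3].T; c["t"]=-c["R"]@W[:3,3]; return c
def proj(c,X):
    p=c["R"]@np.array(X)+c["t"]; return p[0]/p[2]*c["fx"]+c["cx"],p[1]/p[2]*c["fy"]+c["cy"]
E
python3 - <<'E'
from h import *
c=dict(np.load("top0.npz"))
im=cv2.cvtColor(c["pixels"],cv2.COLOR_RGB2BGR)
a=cv2.resize(im[225:310,250:360],None,fx=5,fy=5,interpolation=cv2.INTER_CUBIC)
b=cv2.resize(im[255:340,130:190],None,fx=4,fy=4,interpolation=cv2.INTER_CUBIC)
o=np.zeros((425,800,3),np.uint8);o[:,:550]=a;o[:340,555:795]=b;cv2.imwrite("pics/tz.png",o)
for n,u,v,z in[("drift",157,271,.055),("red",150,316,.055),("holder",305,267,.012),("fire",460,306,.031),("cup",283,322,.017),("pitch",349,325,.017),("jar",317,162,.119)]:
    print(n,cast(c,u,v,z).round(3))
E
```

```text
drift [0.509 0.338 0.055]
red [0.422 0.341 0.055]
holder [0.54  0.056 0.012]
fire [ 0.477 -0.249  0.031]
cup [0.428 0.092 0.017]
pitch [ 0.43  -0.037  0.017]
jar [0.723 0.042 0.119]
```

View pics/tz.png

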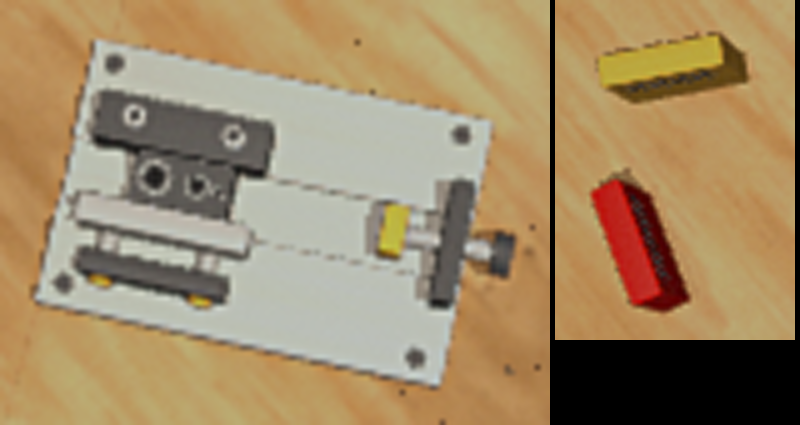

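```bash
python3 - <<'E'
from h import *
c=dict(np.load("top0.npz"))
def z(u,v,h): return cast(c,250+(u+.5)/5-.5,225+(v+.5)/5-.5,h)
P=[z(*p,.012) for p in[(95,40),(492,122),(438,384),(35,300)]]
P=np.array(P);ctr=P.mean(0)
ex=((P[1]-P[0])+(P[2]-P[3]));print(P.round(4),np.linalg.norm(ex)/2,np.linalg.norm(P[0]-P[3]),np.degrees(np.arctan2(ex[1],ex[0])))
ex/=np.linalg.norm(ex);print("ctr",ctr,"origin(x=0)",ctr-ex*.0025,"ex",ex)
im=cv2.cvtColor(c["pixels"],cv2.COLOR_RGB2HSV)
m=cv2.inRange(im[255:290,130:185],(20,120,150),(35,255,255))
k=cv2.findContours(m,0,2)[0];k=max(k,key=cv2.contourArea)
r=cv2.boxPoints(cv2.minAreaRect(k))+[130,255]
Q=np.array([cast(c,*p,.055) for p in r]);print(Q.round(4),Q.mean(0))
E
```

```text
[[ 0.6067  0.1333  0.012 ]
 [ 0.5817 -0.0289  0.012 ]
 [ 0.4748 -0.0119  0.012 ]
 [ 0.4993  0.1495  0.012 ]] 0.16365391948061836 0.10865928463435336 -98.70637952359068
ctr [0.54062523 0.06051615 0.012     ] origin(x=0) [0.54100366 0.06298734 0.012     ] ex [-0.15137088 -0.98847704  0.        ]
[[0.5106 0.3718 0.055 ]
 [0.5257 0.3144 0.055 ]
 [0.5113 0.3099 0.055 ]
 [0.4962 0.3671 0.055 ]] [0.51097435 0.34079737 0.055     ]
```

```bash
python3 - <<'E'
from h import *
c=dict(np.load("top0.npz"))
def pt(u,v):
    z=c["z_map"][v,u];p=np.array([(u-c["cx"])/c["fx"]*z,(v-c["cy"])/c["fy"]*z,z]);return c["R"].T@(p-c["t"])
for u,v in[(490,445),(505,425),(480,470),(610,330),(610,380),(525,280),(157,269),(150,305),(460,300),(317,165),(305,475),(350,270)]:print(u,v,pt(u,v).round(3))
E
```

```text
490 445 [ 0.222 -0.31   0.008]
505 425 [ 0.259 -0.34   0.004]
480 470 [ 0.177 -0.29   0.009]
610 330 [ 0.436 -0.476  0.143]
610 380 [ 0.352 -0.477  0.13 ]
525 280 [ 0.541 -0.388 -0.003]
157 269 [0.513 0.339 0.054]
150 305 [0.445 0.35  0.034]
460 300 [ 0.489 -0.249  0.03 ]
317 165 [0.737 0.043 0.066]
305 475 [0.208 0.034 0.34 ]
350 270 [ 0.541 -0.035  0.   ]
```

```bash
python3 -m inch '[[0.0232,0.0315,0,0,0,0.0585,100],[0.0232,0.0315,0,0,0,0.0585,100],[0.0232,0.0315,0,0,0,0.0585,100],[0.0232,0.0315,0,0,0,0.0585,100],[0.0232,0.0315,0,0,0,0.0585,100],[0.0232,0.0315,0,0,0,0.0585,100],[0.0232,0.0315,0,0,0,0.0585,100],[0.0232,0.0315,0,0,0,0.0585,100],[0.0232,0.0315,0,0,0,0.0585,100],[0.0232,0.0315,0,0,0,0.0585,100]]'; python3 -m inch '[[0.0057,0.0388,0,0,0,0.0585,100],[0.0057,0.0388,0,0,0,0.0585,100],[0.0057,0.0388,0,0,0,0.0585,100],[0.0057,0.0388,0,0,0,0.0585,100],[0.0057,0.0388,0,0,0,0.0585,100],[0.0057,0.0388,0,0,0,0.0585,100],[0.0057,0.0388,0,0,0,0.0585,100],[0.0057,0.0388,0,0,0,0.0585,100],[0.0057,0.0388,0,0,0,0.0585,100],[0.0057,0.0388,0,0,0,0.0585,100]]'
```

```text
t: 0.98
position: [0.42, -0.2716, 0.2407]
tool_rot: [0.001, 0.945, -0.328, -0.001]
wrist_force: [0.2, -0.2, -0.6]
grip_width: 1.0
t: 1.82
position: [0.4784, 0.1353, 0.2404]
tool_rot: [0.001, 1.0, -0.026, 0.001]
wrist_force: [1.0, -0.5, 0.0]
grip_width: 1.001
```

```bash
cat > w.py <<'E'
import sys
from h import *
from station import env,cams
s=env.sense();c=wristcal(cams.camera("wrist"),s)
n=sys.argv[1];np.savez(n+".npz",**c);cv2.imwrite(f"pics/{n}.png",cv2.cvtColor(c["pixels"],cv2.COLOR_RGB2BGR))
print(s["position"].round(4),s["tool_rot"].round(4),s["t"])
E
python3 w.py w1
```

```text
[0.4784 0.1353 0.2404] [ 6.000e-04  9.996e-01 -2.640e-02  1.500e-03] 1.8167
```

View pics/w1.png

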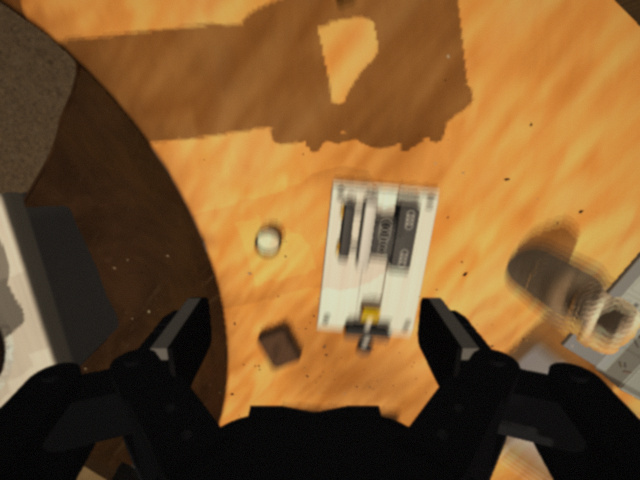

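The picture is blurred by motion: holder around (380,255), jar (570,280) and cup (267,241). I'll carry on to the drift block.

```bash
python3 -m inch '[[0.0055,0.0333,0,0,0,0.0515,100],[0.0055,0.0333,0,0,0,0.0515,100],[0.0055,0.0333,0,0,0,0.0515,100],[0.0055,0.0333,0,0,0,0.0515,100],[0.0055,0.0333,0,0,0,0.0515,100],[0.0055,0.0333,0,0,0,0.0515,100],[0,0,0,0,0,0,100],[0,0,0,0,0,0,100]]'; python3 w.py w2
```

```text
t: 2.53
position: [0.5101, 0.3536, 0.2377]
tool_rot: [-0.002, 0.99, 0.141, 0.001]
wrist_force: [-0.1, -0.1, -0.3]
grip_width: 1.0
[0.5101 0.3536 0.2377] [-2.400e-03  9.900e-01  1.413e-01  6.000e-04] 2.5333
```

View pics/w2.png

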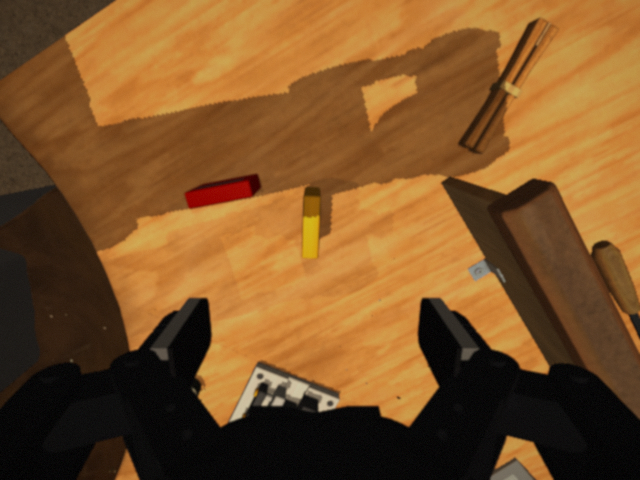

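The drift block is at (304–321, 186–260), with its upper part in shadow. Next I'll measure its top face.

```bash
python3 - <<'E'
from h import *
c=dict(np.load("w2.npz",allow_pickle=True))
im=cv2.cvtColor(c["pixels"],cv2.COLOR_RGB2HSV)
m=cv2.inRange(im[175:275,285:340],(19,180,60),(35,255,255))
k=max(cv2.findContours(m,0,2)[0],key=cv2.contourArea)
r=cv2.boxPoints(cv2.minAreaRect(k))+[285,175];print(r.round(1))
Q=np.array([cast(c,*p,.055) for p in r]);print(Q.round(4),Q.mean(0),np.linalg.norm(Q-np.roll(Q,1,0),axis=1))
cv2.imwrite("pics/w2z.png",cv2.resize(cv2.cvtColor(c["pixels"],cv2.COLOR_RGB2BGR)[175:275,285:340],None,fx=5,fy=5,interpolation=cv2.INTER_CUBIC))
E
```

```text
[[300.5 257.6]
 [303.  213.2]
 [319.3 214.1]
 [316.9 258.5]]
[[0.508  0.3108 0.055 ]
 [0.4987 0.3523 0.055 ]
 [0.5131 0.3556 0.055 ]
 [0.5229 0.3142 0.055 ]] [0.51065361 0.3331979  0.055     ] [0.01530402 0.04255197 0.01474741 0.04258755]
```

View pics/w2z.png

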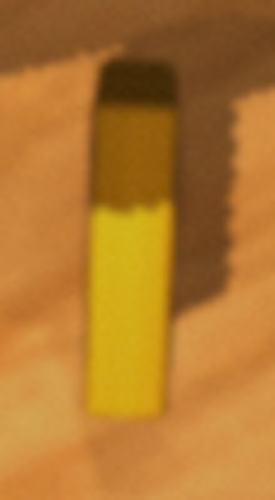

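```bash
python3 - <<'E'
from h import *
c=dict(np.load("w2.npz",allow_pickle=True))
Q=np.array([cast(c,285+u/5-.4,175+v/5-.4,.055) for u,v in[(97,102),(176,102),(168,414),(86,412)]])
print(Q.round(4),Q.mean(0));e=Q[0]+Q[1]-Q[2]-Q[3];print(np.linalg.norm(e)/2,np.degrees(np.arctan2(e[1],e[0])))
E
```

```text
[[0.4951 0.3684 0.055 ]
 [0.5086 0.3723 0.055 ]
 [0.5238 0.3155 0.055 ]
 [0.509  0.3117 0.055 ]] [0.5090987  0.34198419 0.055     ]
0.05860968574350782 104.37024912561232
```

```bash
python3 -m inch '[[0,-0.004,-0.03,0,0,-0.01,60],[0,-0.004,-0.03,0,0,-0.01,60],[0,-0.004,-0.03,0,0,-0.01,60],[0,0,-0.03,0,0,0,60],[0,0,-0.02,0,0,0,60],[0,0,0,0,0,0,60]]'
```

```text
t: 3.08
position: [0.5111, 0.3333, 0.0971]
tool_rot: [-0.003, 0.993, 0.121, 0.004]
wrist_force: [-0.5, -1.3, -0.4]
grip_width: 0.6
```

```bash
python3 -m inch '[[-0.001,0.005,-0.02,0,0,0.005,60],[0,0.003,-0.02,0,0,0.005,60],[0,0,-0.008,0,0,0,60],[0,0,0,0,0,0,60]]'
```

```text
t: 3.42
position: [0.5113, 0.3364, 0.0506]
tool_rot: [-0.002, 0.992, 0.122, 0.004]
wrist_force: [0.3, -0.7, 0.1]
grip_width: 0.601
```

```bash
python3 -m inch '[[-0.001,0.0045,-0.005,0,0,0.005,60],[0,0.001,0,0,0,0,40],[0,0,0,0,0,0,10],[0,0,0,0,0,0,0],[0,0,0,0,0,0,0],[0,0,0,0,0,0,0],[0,0,0,0,0,0,0]]' 60; python3 w.py w3
```

```text
t: 4.0
position: [0.5137, 0.3427, 0.0517]
tool_rot: [-0.004, 0.992, 0.124, 0.008]
wrist_force: [-0.8, -0.4, -2.8]
grip_width: 0.171
[0.5137 0.3427 0.0517] [-0.0038  0.9923  0.1239  0.0075] 4.0
```

View pics/w3.png

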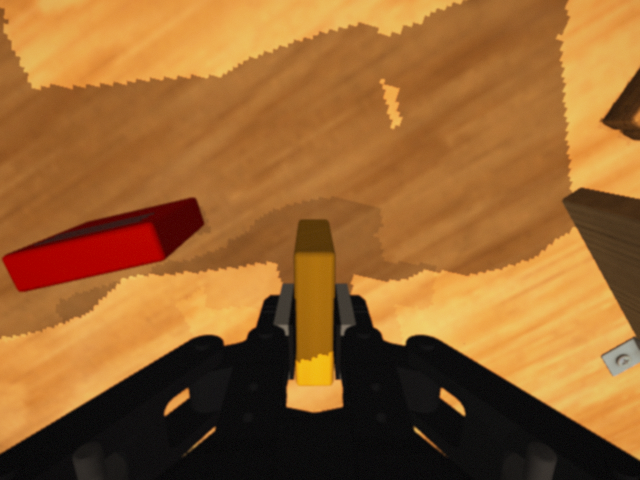

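The brass block is gripped between the pads, at (295–335, 220–385). Checking how steady the pose reading is.

```bash
python3 -m inch '[[0,0,0,0,0,0,0]]'; python3 -m inch '[[0,0,0,0,0,0,0]]'; python3 -c "
from station import env
s=env.sense();print(s['position'],s['wrist_force'],s['wrist_torque'],s['grip_width'],s['joint_velocities'].round(4))"
```

```text
t: 4.13
position: [0.5134, 0.3426, 0.0514]
tool_rot: [-0.004, 0.992, 0.124, 0.007]
wrist_force: [-0.7, 0.7, -3.5]
grip_width: 0.17
t: 4.22
position: [0.5131, 0.3424, 0.0512]
tool_rot: [-0.004, 0.992, 0.124, 0.007]
wrist_force: [-0.2, -0.4, -2.2]
grip_width: 0.175
[0.5131273  0.34243384 0.05115887] [-0.20017943 -0.36273402 -2.15564904] [-0.03551027 -0.01552249 -0.04405398] 0.17520677646924376 [-0.0009  0.0019  0.0027 -0.0011 -0.0008  0.0001]
```

```bash
python3 -m inch '[[0,0,0,0,0,0,40],[0,0,0,0,0,0,40],[0,0,-0.006,0,0,0,40],[0,0,-0.006,0,0,0,40],[0,0,0,0,0,0,40]]' 110
```

```text
t: 4.63
position: [0.5148, 0.3434, 0.0399]
tool_rot: [-0.004, 0.992, 0.124, 0.009]
wrist_force: [-0.6, -0.0, -0.5]
grip_width: 0.404
```

```bash
python3 -m inch '[[-0.001,-0.0005,0.004,-0.01,0.017,0.005,40],[-0.001,0,0.0035,-0.003,0.005,0,40],[0,0,0,0,0,0,40]]'
```

```text
t: 4.88
position: [0.512, 0.3424, 0.0462]
tool_rot: [0.001, 0.992, 0.126, -0.004]
wrist_force: [0.6, 0.4, -0.5]
grip_width: 0.398
```

```bash
python3 -m inch '[[0,0,0,0,0,0,10],[0,0,0,0,0,0,0],[0,0,0,0,0,0,0],[0,0,0,0,0,0,0],[0,0,0,0,0,0,0]]' 110
```

```text
t: 5.3
position: [0.5124, 0.3427, 0.0467]
tool_rot: [0.001, 0.992, 0.126, -0.003]
wrist_force: [0.2, -0.6, 0.3]
grip_width: 0.163
```

```bash
python3 -m inch '[[0,0,0.02,0,0,0,0],[0,0,0.03,0,0,0,0],[-0.005,-0.01,0.035,0,0,-0.05,0],[-0.008,-0.03,0.025,0,0,-0.07,0],[-0.008,-0.03,0.02,0,0,-0.07,0],[-0.008,-0.03,0.02,0,0,-0.07,0],[-0.008,-0.03,0.01,0,0,-0.07,0],[-0.006,-0.025,0,0,0,-0.05,0],[0,-0.01,0,0,0,-0.02,0],[0,0,0,0,0,0,0],[0,0,0,0,0,0,0]]'; python3 w.py w4
```

```text
t: 6.22
position: [0.4588, 0.1689, 0.2042]
tool_rot: [0.001, 0.997, -0.081, -0.01]
wrist_force: [-0.1, 0.4, -2.6]
grip_width: 0.162
[0.4588 0.1689 0.2042] [ 8.000e-04  9.966e-01 -8.150e-02 -1.040e-02] 6.2167
```

View pics/w4.png

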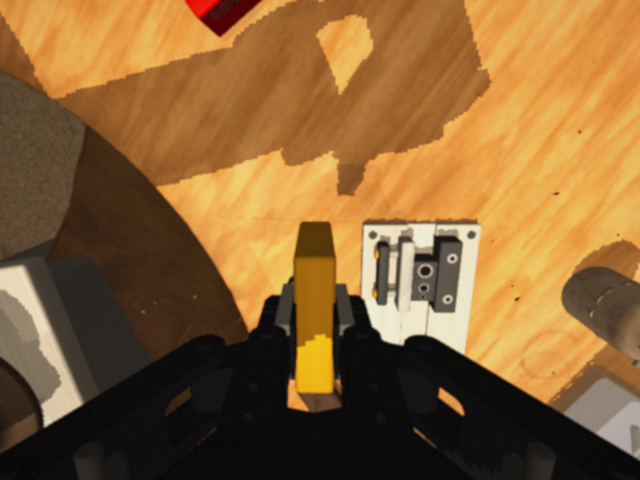

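Holder jaws are at (375–462, 235–312), the base's rear edge at row 223, and the drift block is held straight. Zooming in to measure the groove line and the drift underside.

```bash
python3 - <<'E'
from h import *
c=dict(np.load("w4.npz",allow_pickle=True));im=cv2.cvtColor(c["pixels"],cv2.COLOR_RGB2BGR)
a=cv2.resize(im[210:350,350:490],None,fx=4,fy=4,interpolation=cv2.INTER_CUBIC)
b=cv2.resize(im[210:410,280:355],None,fx=3,fy=3,interpolation=cv2.INTER_CUBIC)
o=np.zeros((600,800,3),np.uint8);o[:560,:560]=a;o[:,570:795]=b;cv2.imwrite("pics/w4z.png",o)
E
```

```text
(no output)
```

View pics/w4z.png

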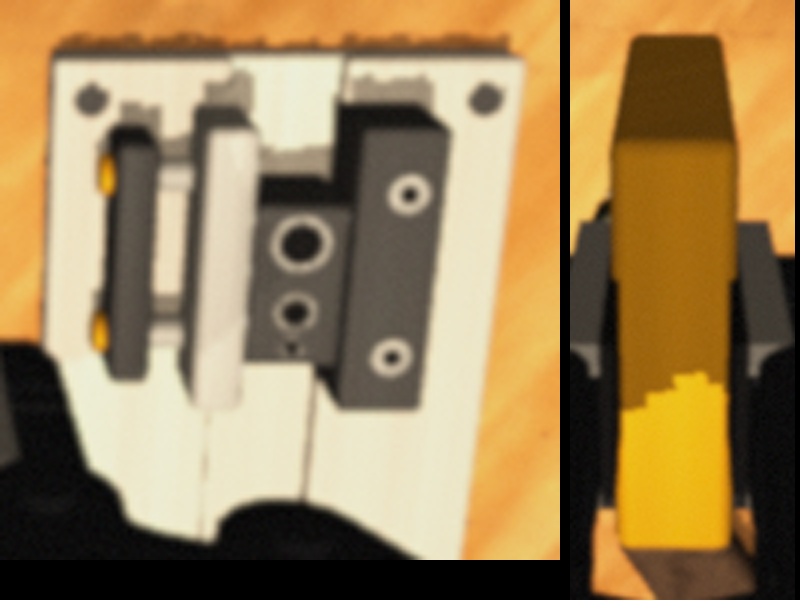

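```bash
python3 - <<'E'
from h import *
c=dict(np.load("w4.npz",allow_pickle=True))
A=lambda u,v,z:cast(c,350+u/4-.375,210+v/4-.375,z)
B=lambda u,v,z:cast(c,280+(u-570)/3-.33,210+v/3-.33,z)
f1,f2,s1,s2=A(363,130,.034),A(340,408,.034),A(257,130,.034),A(243,408,.034)
print("gap",np.linalg.norm(f1-s1),np.linalg.norm(f2-s2),"len",np.linalg.norm(f1-f2))
m1,m2=(f1+s1)/2,(f2+s2)/2
for n,e in(("fixed",f2-f1),("spring",s2-s1),("mid",m2-m1)):print(n,np.degrees(np.arctan2(e[1],e[0])))
print("m1",m1,"origin",m2)
r=(A(53,58,.012),A(525,58,.012));e=r[0]-r[1];print("rear edge",r,np.linalg.norm(e),np.degrees(np.arctan2(e[1],e[0]))-90+360)
ex=(m2-m1)/np.linalg.norm(m2-m1);ey=np.array([-ex[1],ex[0],0])
for n,p in(("rear0",r[0]),("rear1",r[1]),("dr",A(307,205,.032)),("df",A(291,360,.032)),("dl",A(249,300,.032)),("dR",A(343,300,.032))):
    d=p-m2;print(n,d@ex,d@ey)
tz=.2042-.0462+.055
Q=[B(*p,tz) for p in[(613,142),(735,142),(730,548),(620,548)]];Q=np.array(Q);print(Q.round(4),Q.mean(0));e=Q[2]+Q[3]-Q[0]-Q[1];print(np.linalg.norm(e)/2,np.degrees(np.arctan2(e[1],e[0])))
q=[B(*p,tz-.055) for p in[(635,38),(718,38)]];print("bottom rear mid",(q[0]+q[1])/2,"top rear mid",(Q[0]+Q[1])/2,np.linalg.norm(q[0]-q[1]))
E
```

```text
gap 0.023162556695134947 0.0225444951896356 len 0.06828669663762493
fixed -97.96708160724731
spring -97.45096696303672
mid -97.70878781207023
m1 [0.54864639 0.13099764 0.034     ] origin [0.53947823 0.0632667  0.034     ]
rear edge (array([0.49665609, 0.14995467, 0.012     ]), array([0.60442609, 0.13276545, 0.012     ])) 0.10913222412819638 440.9377059838878
rear0 -0.0801604572458141 -0.05406330672570711
rear1 -0.07758265124295388 0.05503846805077627
dr -0.04994566042708982 0.0010580029214881288
df -0.011401880033055855 -0.00024219624648066
dl -0.0268546191540832 -0.010739284291639627
dR -0.02643631307732663 0.010721424980802361
[[0.4555 0.1982 0.213 ]
 [0.47   0.196  0.213 ]
 [0.4607 0.138  0.213 ]
 [0.4459 0.1401 0.213 ]] [0.458037   0.16807389 0.213     ]
0.058807195600029595 -99.25099533619252
bottom rear mid [0.46180518 0.19578789 0.158     ] top rear mid [0.46276391 0.19709505 0.213     ] 0.014108728738543333
```

```bash
python3 -m inch '[[0.02,0.002,-0.015,0,-0.007,0.004,0],[0.025,0.002,-0.025,0,-0.007,0.004,0],[0.025,0.002,-0.025,0,-0.006,0.004,0],[0.02,0.002,-0.02,0,0,0,0],[0.005,0,-0.01,0,0,0,0],[0,0,-0.005,0,0,0,0],[0,0,0,0,0,0,0]]'; python3 -c "
from station import env
s=env.sense();print(s['position'],s['tool_rot'])"
```

```text
t: 6.85
position: [0.559, 0.1879, 0.0949]
tool_rot: [-0.002, 0.998, -0.069, -0.001]
wrist_force: [-0.1, -0.5, -2.9]
grip_width: 0.158
[0.55901939 0.18785185 0.09490395] [-2.07454748e-03  9.97639895e-01 -6.86270639e-02 -8.14312270e-04]
```

```bash
python3 -m inch '[[0,-0.001,-0.012,0,0,-0.005,0],[0,0,-0.014,0,0,-0.005,0],[0,0,-0.01,0,0,0,0],[0,0,0,0,0,0,0],[0,0,0,0,0,0,0]]'; python3 - <<'E'
from station import env,cams
import cv2
s=env.sense();print(s['position'],s['tool_rot'])
i=cv2.cvtColor(cams.camera("top")["pixels"],cv2.COLOR_RGB2BGR)[215:310,220:360]
j=cv2.cvtColor(cams.camera("scene")["pixels"],cv2.COLOR_RGB2BGR)[190:310,260:420]
cv2.imwrite("pics/t5.png",cv2.vconcat([cv2.resize(i,(480,300),interpolation=2),cv2.resize(j,(480,300),interpolation=2)]))
E
```

```text
t: 7.27
position: [0.557, 0.1897, 0.0564]
tool_rot: [-0.002, 0.997, -0.072, -0.001]
wrist_force: [0.9, 0.6, -2.2]
grip_width: 0.161
[0.55700811 0.18972995 0.05635976] [-0.00230405  0.99741686 -0.07177817 -0.00148303]
```

View pics/t5.png

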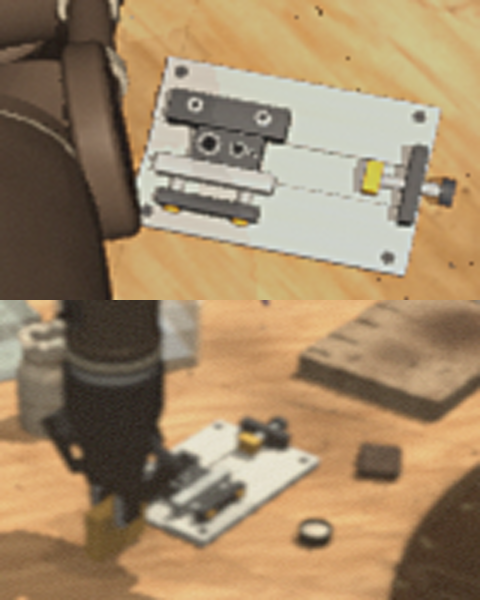

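```bash
python3 -m inch '[[0.001,-0.005,0,0,0,0,0],[0.0005,-0.007,0,0,0,-0.003,0],[-0.001,-0.007,0,0,0,0,0],[-0.001,-0.007,0,0,0,0,0],[-0.001,-0.005,0,0,0,0,0],[0,0,0,0,0,0,0]]';  python3 -c "
from station import env
s=env.sense();print(s['position'],s['tool_rot'],s['wrist_torque'])"
```

```text
t: 7.87
position: [0.5594, 0.1608, 0.0615]
tool_rot: [-0.009, 0.997, -0.077, 0.004]
wrist_force: [0.1, 1.9, -3.4]
grip_width: 0.163
[0.5593536  0.16083228 0.06152402] [-0.00907666  0.99701114 -0.07664116  0.00353915] [ 0.35121701 -0.00531278  0.05006134]
```

```bash
python3 -m inch '[[0,0.008,0,-0.008,0.004,0,0],[-0.002,0.01,0,-0.009,0.004,0,0],[-0.002,0.008,0,0,0,0,0],[0,0,0,0,0,0,0],[0,0,0,0,0,0,0]]'; python3 w.py w6;  python3 -c "
from station import env
s=env.sense();print(s['position'],s['tool_rot'],s['wrist_torque'])"
```

```text
t: 8.28
position: [0.5558, 0.186, 0.0628]
tool_rot: [0.001, 0.997, -0.078, 0.001]
wrist_force: [-0.3, -0.6, -3.1]
grip_width: 0.165
[0.5558 0.186  0.0628] [ 9.00e-04  9.97e-01 -7.79e-02  8.00e-04] 8.2833
[0.5557237  0.18599546 0.06271517] [ 7.75572533e-04  9.96948405e-01 -7.80560687e-02  7.25452478e-04] [ 0.01126086 -0.04610969 -0.02319703]
```

View pics/w6.png

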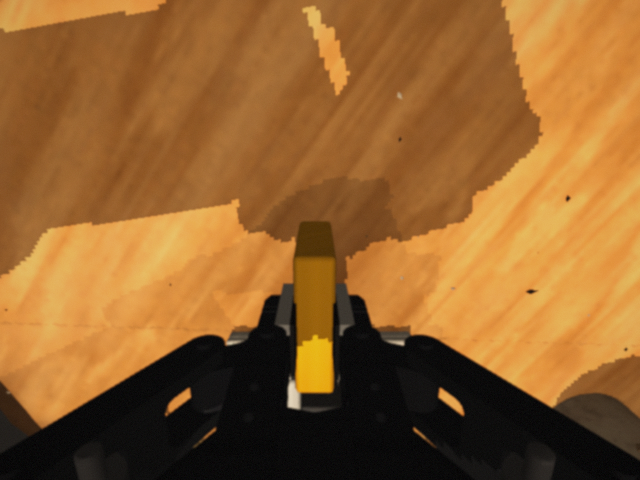

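The wrist view shows the block straight in the grip, with its top at rows 258–393, columns 295–335. The base's rear corners are near (230,335) and (411,335).

```bash
python3 - <<'E'
from h import *
c=dict(np.load("w6.npz",allow_pickle=True));im=cv2.cvtColor(c["pixels"],cv2.COLOR_RGB2BGR)
o=np.vstack([cv2.resize(im[320:350,220:420],None,fx=4,fy=4,interpolation=2),cv2.resize(im[325:425,250:450],None,fx=4,fy=4,interpolation=2)]);cv2.imwrite("pics/w6z.png",o)
def pt(u,v):
    z=c["z_map"][v,u];p=np.array([(u-c["cx"])/c["fx"]*z,(v-c["cy"])/c["fy"]*z,z]);return c["R"].T@(p-c["t"])
for u,v in[(315,300),(315,270),(315,388),(315,230),(315,250),(240,335),(400,335),(300,400),(335,402),(250,320)]:print(u,v,pt(u,v).round(4))
E
```

```text
315 300 [0.5569 0.1973 0.0717]
315 270 [0.5588 0.2091 0.0714]
315 388 [0.5509 0.1589 0.0724]
315 230 [0.5597 0.2143 0.0362]
315 250 [0.5596 0.2142 0.0639]
240 335 [0.504  0.1483 0.0058]
400 335 [0.5986 0.1331 0.0054]
300 400 [0.5368 0.1207 0.034 ]
335 402 [0.5549 0.111  0.028 ]
250 320 [ 5.102e-01  1.539e-01 -4.000e-04]
```

View pics/w6z.png

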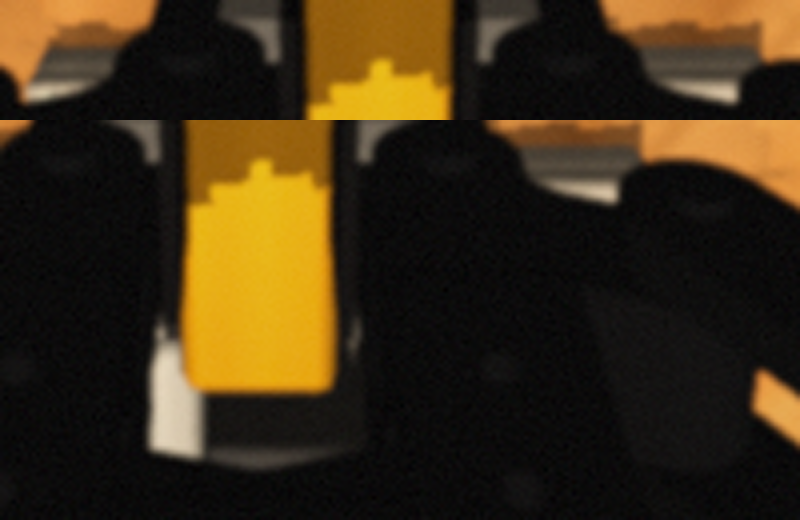

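```bash
python3 -m inch '[[0.0015,0,-0.004,0,0,0.003,0],[0.001,0,-0.002,0,0,0.003,0],[0,0,0,0,0,0,0]]'; python3 -c "
from station import env
s=env.sense();print(s['position'],s['tool_rot'],s['wrist_torque'])"; python3 -m inch '[[-0.0005,-0.004,0,0,0,0,0],[-0.0007,-0.005,0,0,0,0,0],[0,0,0,0,0,0,0]]';  python3 -c "
from station import env
s=env.sense();print(s['position'],s['tool_rot'],s['wrist_torque'])"
```

```text
t: 8.58
position: [0.5585, 0.1852, 0.0562]
tool_rot: [0.001, 0.997, -0.075, 0.001]
wrist_force: [0.8, 0.3, -2.1]
grip_width: 0.166
[0.55849549 0.18517655 0.05621119] [ 1.09334535e-03  9.97202768e-01 -7.47310932e-02  8.40723513e-04] [-0.0124856  -0.01469105  0.02925861]
t: 8.83
position: [0.5569, 0.1746, 0.0554]
tool_rot: [0.002, 0.997, -0.075, 0.0]
wrist_force: [-0.3, -0.6, -1.9]
grip_width: 0.162
[0.55691224 0.1746316  0.05540804] [ 1.55330529e-03  9.97200224e-01 -7.47614819e-02  1.43122628e-04] [-0.00702181  0.044347    0.01085726]
```

```bash
python3 -m inch '[[-0.0006,-0.004,0.001,0,0,0,0],[-0.0007,-0.005,0.0005,0,0,0,0],[0,0,0,0,0,0,0]]';  python3 -c "
from station import env
s=env.sense();print(s['position'],s['tool_rot'],s['wrist_torque'])"
```

```text
t: 9.08
position: [0.5553, 0.1639, 0.057]
tool_rot: [0.002, 0.997, -0.075, -0.0]
wrist_force: [-1.6, 0.3, -2.5]
grip_width: 0.16
[0.55531024 0.16393513 0.05695067] [ 1.72139815e-03  9.97170485e-01 -7.51535565e-02 -6.68031499e-05] [-0.00948169  0.023277   -0.01214335]
```

```bash
python3 -m inch '[[-0.0006,-0.004,0,0,0,0,0],[-0.0006,-0.004,0,0,0,0,0],[0,0,0,0,0,0,0]]';  python3 -c "
from station import env
s=env.sense();print(s['position'],s['tool_rot'],s['wrist_torque'])"
```

```text
t: 9.33
position: [0.5542, 0.1547, 0.0574]
tool_rot: [0.002, 0.997, -0.075, 0.0]
wrist_force: [-0.8, -0.2, -2.3]
grip_width: 0.159
[0.55419767 0.15474332 0.05738776] [ 1.60891286e-03  9.97147501e-01 -7.54599213e-02  2.70074228e-04] [0.01447024 0.049322   0.01540756]
```

```bash
python3 -m inch '[[-0.0007,-0.004,-0.001,0,0,0,0],[-0.0007,-0.0035,0,0,0,0,0],[0,0,0,0,0,0,0]]';  python3 -c "
from station import env
s=env.sense();print(s['position'],s['tool_rot'],s['wrist_torque'])"
```

```text
t: 9.58
position: [0.5528, 0.1464, 0.0565]
tool_rot: [0.002, 0.997, -0.075, 0.0]
wrist_force: [0.3, -0.5, -2.9]
grip_width: 0.159
[0.55277845 0.14644583 0.05646809] [ 1.54654252e-03  9.97148145e-01 -7.54517631e-02  4.64453553e-04] [-0.00399995  0.0272708   0.02305536]
```

```bash
python3 -m inch '[[-0.0004,-0.0025,0,0,0,0,0],[-0.0004,-0.0025,0,0,0,0,0]]'; python3 -m inch '[[-0.0004,-0.0025,0,0,0,0,0]]';python3 -m inch '[[-0.0004,-0.0025,0,0,0,0,0]]';  python3 -c "
from station import env
s=env.sense();print(s['position'],s['tool_rot'],s['wrist_torque'])"
```

```text
t: 9.75
position: [0.5524, 0.1432, 0.0567]
tool_rot: [-0.001, 0.997, -0.077, 0.001]
wrist_force: [0.6, 11.7, -2.0]
grip_width: 0.162
t: 9.83
position: [0.5524, 0.143, 0.0569]
tool_rot: [-0.003, 0.997, -0.078, 0.002]
wrist_force: [0.2, 9.2, -6.3]
grip_width: 0.16
t: 9.92
position: [0.5525, 0.1429, 0.057]
tool_rot: [-0.006, 0.997, -0.079, 0.002]
wrist_force: [1.0, 7.8, -4.3]
grip_width: 0.162
[0.55245878 0.14294945 0.05702037] [-0.00585768  0.99682769 -0.0793456   0.00212407] [ 1.43024009 -0.12723413 -0.02466382]
```

```bash
python3 -m inch '[[-0.0006,-0.004,0,-0.015,0.003,0.003,0]]'; python3 -m inch '[[-0.0007,-0.005,0,-0.015,0,0.003,0]]';python3 -m inch '[[-0.0008,-0.006,0,-0.015,0,0,0]]';  python3 -c "
from station import env
s=env.sense();print(s['position'],s['tool_rot'],s['wrist_torque'])"
```

```text
t: 10.0
position: [0.5524, 0.1424, 0.0573]
tool_rot: [-0.002, 0.997, -0.08, 0.002]
wrist_force: [0.3, 12.6, -4.1]
grip_width: 0.162
t: 10.08
position: [0.5523, 0.1416, 0.0575]
tool_rot: [0.001, 0.997, -0.081, 0.003]
wrist_force: [-0.3, 12.3, -5.6]
grip_width: 0.163
t: 10.17
position: [0.552, 0.14, 0.0576]
tool_rot: [0.005, 0.997, -0.083, 0.005]
wrist_force: [1.6, 13.3, -5.6]
grip_width: 0.164
[0.55200168 0.13997324 0.05758968] [ 0.0047606   0.99656465 -0.08255231  0.00462032] [ 2.70472241 -0.1468218   0.03571951]
```

```bash
python3 -m inch '[[-0.0008,-0.006,-0.0005,-0.005,0.005,0.006,0]]'; python3 -m inch '[[-0.0008,-0.006,-0.0005,-0.003,0.004,0.006,0]]';python3 -m inch '[[-0.0008,-0.006,-0.0005,-0.003,0,0.004,0]]';  python3 -c "
from station import env
s=env.sense();print(s['position'],s['tool_rot'],s['wrist_torque'])"
```

```text
t: 10.25
position: [0.5518, 0.1387, 0.0574]
tool_rot: [0.003, 0.997, -0.081, 0.003]
wrist_force: [-0.1, 13.7, -2.2]
grip_width: 0.165
t: 10.33
position: [0.5516, 0.1375, 0.0574]
tool_rot: [0.001, 0.997, -0.08, 0.002]
wrist_force: [-0.9, 13.9, -1.7]
grip_width: 0.157
t: 10.42
position: [0.5514, 0.1364, 0.0575]
tool_rot: [-0.002, 0.997, -0.079, 0.003]
wrist_force: [-1.0, 15.5, -2.7]
grip_width: 0.167
[0.55140771 0.13638657 0.05751406] [-0.0024547   0.99683189 -0.07944489  0.00294408] [ 2.73689103  0.19367507 -0.02551455]
```

```bash
cat > v.py <<'E'
from station import env,cams
import cv2,sys
i=cv2.cvtColor(cams.camera("top")["pixels"],cv2.COLOR_RGB2BGR)[215:310,220:360]
j=cv2.cvtColor(cams.camera("scene")["pixels"],cv2.COLOR_RGB2BGR)[190:310,260:420]
cv2.imwrite(f"pics/{sys.argv[1]}.png",cv2.hconcat([cv2.resize(i,(400,300),interpolation=2),cv2.resize(j,(400,300),interpolation=2)]))
E
python3 v.py v1; python3 w.py w7; python3 - <<'E'
import cv2
cv2.imwrite('pics/w7z.png',cv2.vconcat([cv2.resize(cv2.imread(f'pics/{n}.png')[200:420,270:370],None,fx=3,fy=3,interpolation=2) for n in['w7']])[:600])
E
```

```text
[0.5513 0.136  0.0575] [-0.0022  0.9968 -0.0795  0.003 ] 10.5167
```

View pics/v1.png

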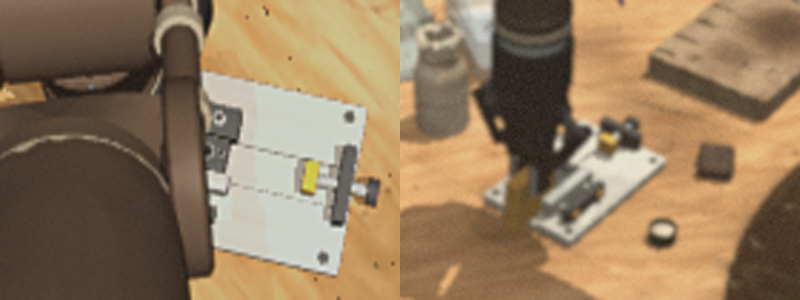

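View pics/w7.png

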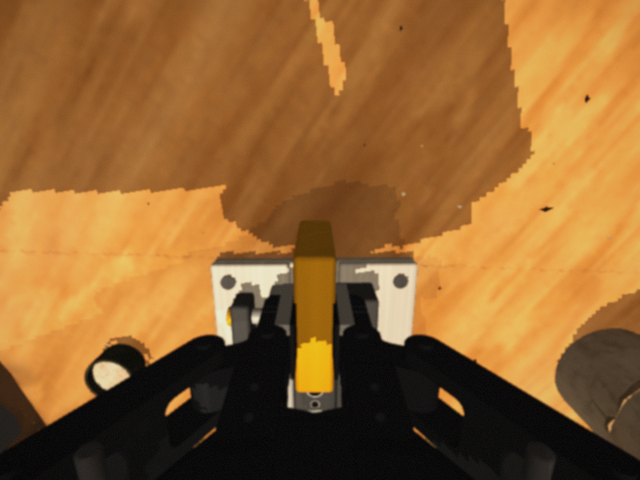

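```bash
python3 -m inch '[[-0.001,-0.007,-0.0003,-0.01,0.002,0.003,0],[-0.001,-0.007,-0.0003,-0.008,0,0.003,0],[-0.001,-0.007,-0.0003,-0.008,0,0.003,0],[-0.001,-0.007,-0.0003,-0.008,0,0.003,0]]';  python3 -c "
from station import env
s=env.sense();print(s['position'],s['tool_rot'],s['wrist_torque'])"
```

```text
t: 10.9
position: [0.5497, 0.1267, 0.0578]
tool_rot: [-0.002, 0.997, -0.08, 0.007]
wrist_force: [0.3, 13.7, -4.2]
grip_width: 0.16
[0.54967941 0.12665242 0.05779417] [-0.00203581  0.99675075 -0.08025552  0.00654613] [2.62624424 0.00683196 0.04059218]
```

```bash
python3 -m inch '[[-0.001,-0.007,-0.0008,-0.01,0.006,0.003,0],[-0.001,-0.007,-0.0008,-0.009,0.004,0.003,0],[-0.001,-0.007,-0.0005,-0.009,0.003,0.003,0],[-0.001,-0.007,-0.0005,-0.009,0.003,0.003,0]]';  python3 -c "
from station import env
s=env.sense();print(s['position'],s['tool_rot'],s['wrist_torque'])"; python3 v.py v2
```

```text
t: 11.23
position: [0.5485, 0.1169, 0.0573]
tool_rot: [0.0, 0.997, -0.081, 0.004]
wrist_force: [-0.3, 14.0, -3.1]
grip_width: 0.16
[0.54847667 0.11687782 0.05726038] [ 1.29289847e-04  9.96680354e-01 -8.13360734e-02  3.56357889e-03] [ 2.76665497 -0.08676128  0.0108325 ]
```

View pics/v2.png

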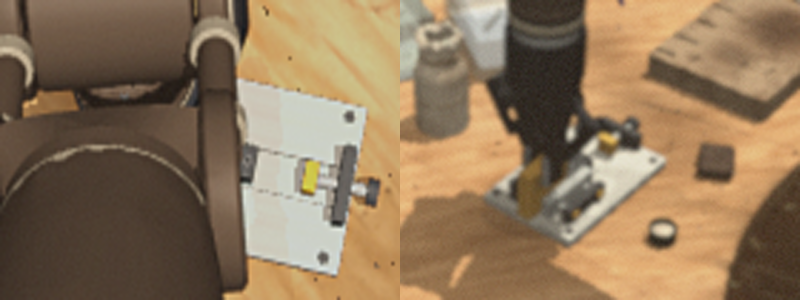

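The die is sliding: in the top crop its front is at column 257 and the brass stop face at 303, leaving about 28 mm.

```bash
for i in 1 2; do :; done; python3 -m inch '[[-0.001,-0.007,-0.0005,-0.009,0.005,0.005,0],[-0.001,-0.007,-0.0005,-0.009,0.003,0.005,0],[-0.001,-0.007,-0.0005,-0.009,0.003,0.004,0],[-0.001,-0.007,-0.0005,-0.009,0.003,0.004,0]]';  python3 -c "
from station import env
s=env.sense();print(s['position'],s['tool_rot'],s['wrist_torque'])"; python3 -m inch '[[-0.001,-0.006,-0.0005,-0.009,0.003,0.003,0],[-0.001,-0.006,-0.0005,-0.009,0.003,0.003,0],[-0.001,-0.006,-0.0005,-0.009,0.003,0.003,0]]';  python3 -c "
from station import env
s=env.sense();print(s['position'],s['tool_rot'],s['wrist_torque'])"
```

```text
t: 11.67
position: [0.5469, 0.1065, 0.0568]
tool_rot: [0.003, 0.997, -0.079, 0.001]
wrist_force: [-0.1, 13.7, -2.7]
grip_width: 0.159
[0.54686891 0.10646805 0.0568221 ] [ 0.00258318  0.99687316 -0.07896917  0.0010452 ] [ 2.62924218 -0.04546397 -0.05630833]
t: 11.92
position: [0.5461, 0.101, 0.0565]
tool_rot: [0.005, 0.997, -0.08, 0.0]
wrist_force: [0.0, 12.3, -3.4]
grip_width: 0.16
[0.54610232 0.10095136 0.05654574] [ 4.78922583e-03  9.96813856e-01 -7.96180162e-02  4.14109945e-04] [ 2.47626063 -0.09839961 -0.03082547]
```

```bash
python3 -m inch '[[-0.0008,-0.0055,0,-0.005,0.002,0.002,0],[-0.0008,-0.0055,0,-0.007,0.002,0.002,0],[-0.0008,-0.0055,0,-0.007,0.002,0.002,0],[-0.0008,-0.0055,0,-0.007,0.002,0.002,0]]';  python3 -c "
from station import env
s=env.sense();print(s['position'],s['tool_rot'],s['wrist_torque'])"
```

```text
t: 12.25
position: [0.5454, 0.095, 0.0573]
tool_rot: [0.003, 0.997, -0.082, 0.001]
wrist_force: [0.9, 11.8, -3.6]
grip_width: 0.162
[0.54541949 0.09503872 0.05731374] [ 3.05512057e-03  9.96602252e-01 -8.23047062e-02  7.43622185e-04] [ 2.41288256 -0.17222226 -0.03155804]
```

```bash
python3 -m inch '[[-0.0008,-0.0055,-0.0005,-0.007,0.002,0.006,0],[-0.0008,-0.0055,-0.0005,-0.007,0.002,0.006,0]]';python3 -m inch '[[-0.0008,-0.005,-0.0005,-0.007,0.002,0.004,0],[-0.0008,-0.005,-0.0005,-0.007,0.002,0.004,0]]';  python3 -c "
from station import env
s=env.sense();print(s['position'],s['tool_rot'],s['wrist_torque'])"; python3 v.py v3
```

```text
t: 12.42
position: [0.5449, 0.0896, 0.0569]
tool_rot: [0.005, 0.997, -0.078, 0.001]
wrist_force: [0.9, 1.7, -1.9]
grip_width: 0.161
t: 12.58
position: [0.5442, 0.0831, 0.0569]
tool_rot: [0.009, 0.997, -0.075, 0.0]
wrist_force: [-0.6, 23.5, 3.4]
grip_width: 0.161
[0.54421386 0.0831128  0.05686027] [ 9.11668915e-03  9.97111884e-01 -7.53973046e-02  1.51832629e-04] [ 4.34283726  0.19930524 -0.13627692]
```

View pics/v3.png

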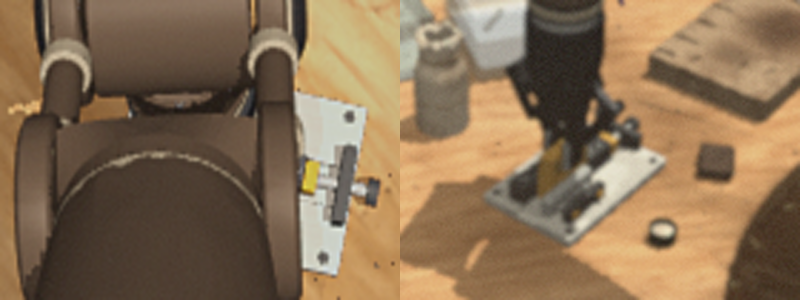

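The force jumped to 23.5 N with the die at the stop. I'll confirm the stall with a light press.

```bash
python3 -m inch '[[-0.0003,-0.003,0,0.004,0,0,0]]'; python3 -m inch '[[-0.0003,-0.003,0,0.004,0,0,0],[-0.0003,-0.003,0,0,0,0,0]]'; python3 -m inch '[[0,0.004,0,0.003,0,0,0],[0,0.006,0,0.004,0,0,0],[0.0007,0.007,0,0,0,0,0],[0,0,0,0,0,0,0]]'
```

```text
t: 12.77
position: [0.5442, 0.0832, 0.0572]
tool_rot: [0.004, 0.997, -0.077, 0.0]
wrist_force: [0.2, 9.5, -2.8]
grip_width: 0.161
t: 12.93
position: [0.5443, 0.0826, 0.0579]
tool_rot: [-0.003, 0.997, -0.079, 0.001]
wrist_force: [0.8, 11.9, -2.0]
grip_width: 0.161
t: 13.27
position: [0.5448, 0.0989, 0.0579]
tool_rot: [-0.006, 0.997, -0.079, 0.0]
wrist_force: [0.0, -0.1, -2.3]
grip_width: 0.166
```

```bash
python3 -m inch '[[0,0,0.02,-0.006,0,0,0],[0,0,0.025,-0.006,0,0,0],[0,0.005,0.025,0,0,0,0],[0,0.03,0.005,0,0,0,0],[0,0.035,0,0,0,0,0],[0,0.035,0,0,0,0,0],[0,0.02,-0.01,0,0,0,0],[0,0.005,-0.02,0,0,0,0],[0,0,-0.02,0,0,0,0],[0,0,0,0,0,0,0],[0,0,0,0,0,0,0]]';  python3 w.py w8
```

```text
t: 14.18
position: [0.5503, 0.2311, 0.0875]
tool_rot: [0.004, 0.997, -0.078, 0.009]
wrist_force: [-0.0, -0.1, -1.8]
grip_width: 0.162
[0.5503 0.2311 0.0875] [ 0.0036  0.9969 -0.0781  0.0086] 14.1833
```

View pics/w8.png

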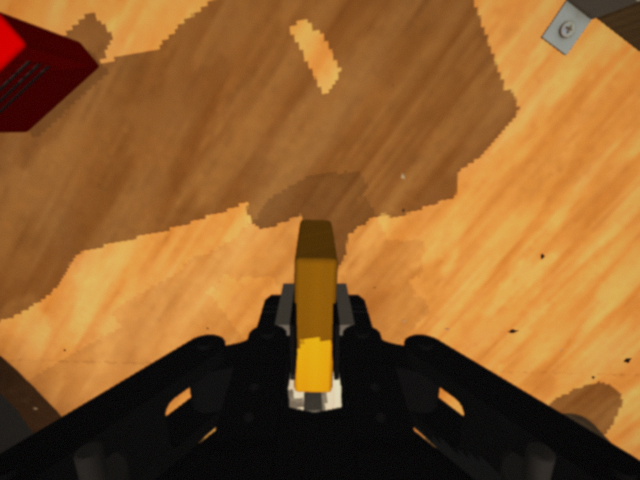

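```bash
python3 -m inch '[[0,0,-0.012,0.003,0.011,0,0],[0,0,-0.012,0.003,0.011,0,0],[0,0,-0.006,0,0,0,0],[0,0,0,0,0,0,0]]'; python3 -c "
from station import env
s=env.sense();print(s['position'],s['tool_rot'],s['wrist_torque'])"
```

```text
t: 14.57
position: [0.552, 0.2293, 0.0575]
tool_rot: [0.001, 0.997, -0.079, -0.002]
wrist_force: [-0.7, -0.6, -3.0]
grip_width: 0.162
[0.55196188 0.22925807 0.0575096 ] [ 9.82738737e-04  9.96840364e-01 -7.93947379e-02 -2.19049516e-03] [ 0.03901653  0.02900736 -0.01431589]
```

```bash
python3 -m inch '[[0,0,-0.004,0,0,0,0],[0,0,-0.004,0,0,0,0],[0,0,0,0,0,0,0]]'; python3 -m inch '[[0,0,-0.002,0,0,0,0]]';python3 -m inch '[[0,0,-0.002,0,0,0,0]]'; python3 -c "
from station import env
s=env.sense();print(s['position'],s['tool_rot'],s['wrist_torque'])"
```

```text
t: 14.82
position: [0.5524, 0.2283, 0.0485]
tool_rot: [0.001, 0.997, -0.08, -0.002]
wrist_force: [0.3, 0.3, -2.2]
grip_width: 0.161
t: 14.9
position: [0.553, 0.2286, 0.0471]
tool_rot: [0.001, 0.997, -0.08, -0.002]
wrist_force: [-3.4, 1.3, 14.2]
grip_width: 0.162
t: 14.98
position: [0.5532, 0.2289, 0.047]
tool_rot: [0.001, 0.997, -0.081, -0.002]
wrist_force: [-6.1, -0.7, 15.2]
grip_width: 0.16
[0.55316363 0.22885392 0.04700442] [ 8.10804024e-04  9.96749371e-01 -8.05255448e-02 -2.38122889e-03] [-0.61784298  1.2477134  -0.10100094]
```

Contact at the worktop: 15 N at z = 0.047, as expected. Releasing now.

```bash
python3 -m inch '[[0,0,0,0,0,0,0],[0,0,0,0,0,0,25],[0,0,0,0,0,0,45],[0,0,0,0,0,0,55],[0,0,0.02,0,0,0,60],[0,0,0.03,0,0,0,60],[0,-0.01,0.035,0,0,0,60],[-0.01,-0.02,0.03,0,0,0,60],[-0.015,-0.02,0.02,0,0,0,60],[-0.015,-0.02,0,0,0,0,60],[0,0,0,0,0,0,60],[0,0,0,0,0,0,60]]'; python3 w.py w9
```

```text
t: 15.98
position: [0.5155, 0.1583, 0.1922]
tool_rot: [-0.001, 0.997, -0.079, 0.004]
wrist_force: [0.4, 0.5, 0.1]
grip_width: 0.599
[0.5155 0.1583 0.1922] [-9.000e-04  9.969e-01 -7.920e-02  3.900e-03] 15.9833
```

View pics/w9.png

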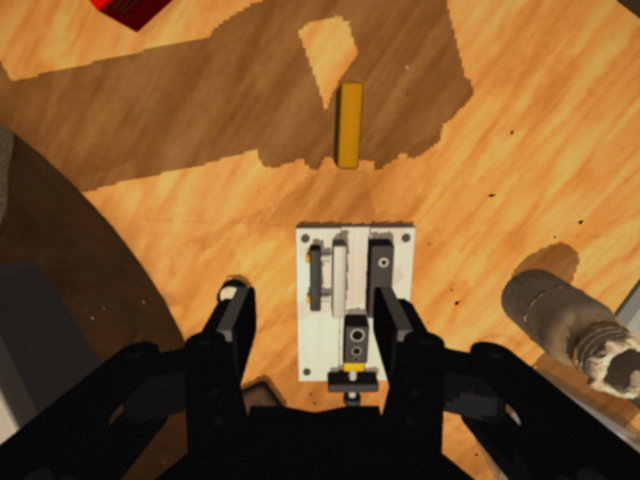

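The drift block stands upright on the bare worktop at (350,125). The die, at (344–369, 315–363), is clear of the jaws and against the brass stop at (353,367).

```bash
python3 - <<'E'
from h import *
c=dict(np.load("w9.npz",allow_pickle=True));im=cv2.cvtColor(c["pixels"],cv2.COLOR_RGB2BGR)
cv2.imwrite("pics/w9z.png",cv2.resize(im[290:400,300:420],None,fx=5,fy=5,interpolation=2))
E
```

```text
(no output)
```

View pics/w9z.png

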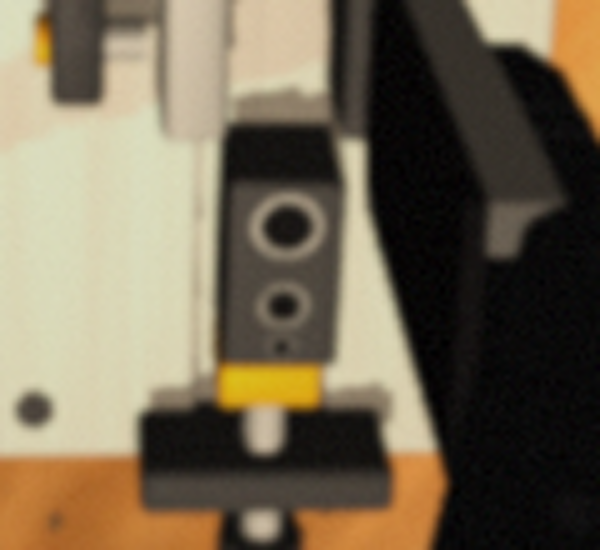

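```bash
python3 - <<'E'
from h import *
c=dict(np.load("w9.npz",allow_pickle=True))
Q=np.array([cast(c,300+u/5-.4,290+v/5-.4,.032) for u,v in[(230,182),(341,182),(333,362),(219,362)]])
print(Q.round(4),Q.mean(0));e=Q[2]+Q[3]-Q[0]-Q[1];print(np.linalg.norm(e)/2,np.linalg.norm(Q[0]-Q[1]),np.degrees(np.arctan2(e[1],e[0])))
j=[cast(c,300+u/5-.4,290+v/5-.4,.034) for u,v in[(227,135),(163,135)]];print("spring jaw exit end",j)
ex=np.array([-.148,-.989,0]);d=Q.mean(0)-[.540,.063,0];print(d@ex)
E
```

```text
[[0.5283 0.0545 0.032 ]
 [0.5485 0.0511 0.032 ]
 [0.5425 0.0128 0.032 ]
 [0.521  0.0164 0.032 ]] [0.53508775 0.03371263 0.032     ]
0.038757379929640665 0.02050446514542705 -99.839290933102
spring jaw exit end [array([0.52901014, 0.06532389, 0.034     ]), array([0.5175324 , 0.06721152, 0.034     ])]
0.02969221784042829
```

```bash
python3 -m inch '[[0.005,-0.025,0,0,0,0,60],[0.005,-0.035,0,0,0,0,60],[0.005,-0.035,-0.015,0,0,0,60],[0.004,-0.025,-0.03,0,0,0,60],[0,-0.003,-0.03,0,0,0,60],[0,0,-0.015,0,0,0,60],[0,0,0,0,0,0,60],[0,0,0,0,0,0,60]]'; python3 -c "
from station import env
s=env.sense();print(s['position'],s['tool_rot'],s['wrist_torque'])"
```

```text
t: 16.7
position: [0.5401, 0.0351, 0.0967]
tool_rot: [-0.002, 0.997, -0.076, 0.006]
wrist_force: [0.6, -0.3, 0.7]
grip_width: 0.601
[0.54005379 0.03508885 0.09670335] [-0.00219523  0.99710076 -0.07584659  0.00570531] [0.04078206 0.01585506 0.01788934]
```

```bash
python3 -m inch '[[-0.0025,-0.001,-0.012,-0.003,0.006,0,60],[-0.0025,0,-0.015,0,0.005,0,60],[0,0,-0.012,0,0,0,60],[0,0,-0.006,0,0,0,60],[0,0,0,0,0,0,60]]'; python3 -c "
from station import env
s=env.sense();print(s['position'],s['tool_rot'],s['wrist_torque'])"; python3 v.py v4
```

```text
t: 17.12
position: [0.5384, 0.037, 0.0511]
tool_rot: [-0.0, 0.997, -0.074, 0.003]
wrist_force: [-0.3, 0.8, 0.1]
grip_width: 0.598
[0.53838776 0.0369933  0.05114475] [-4.53524124e-04  9.97275235e-01 -7.37105120e-02  2.94286862e-03] [-0.00712026 -0.02378322  0.00273552]
```

View pics/v4.png

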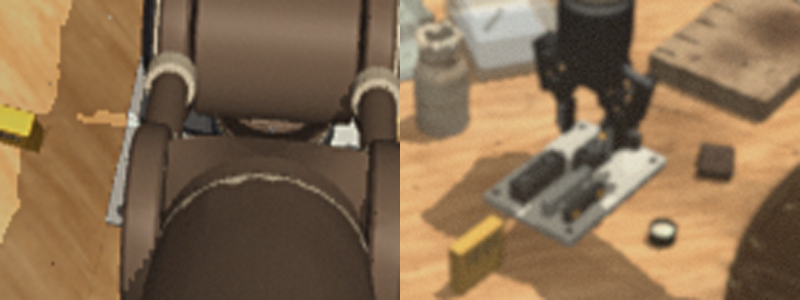

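The fingers straddle the die and the drift block stands clear. Going down the rest of the way.

```bash
python3 -m inch '[[-0.002,-0.002,-0.006,0,0.003,-0.008,60],[-0.0015,-0.0015,-0.006,0,0.002,-0.005,60],[0,0,-0.003,0,0,0,60],[0,0,0,0,0,0,60]]'; python3 -c "
from station import env
s=env.sense();print(s['position'],s['tool_rot'],s['wrist_torque'])"; python3 w.py w10
```

```text
t: 17.55
position: [0.5378, 0.0332, 0.0386]
tool_rot: [-0.0, 0.997, -0.081, 0.004]
wrist_force: [0.2, 0.3, 0.4]
grip_width: 0.598
[0.53780905 0.03321271 0.03856721] [-4.00530398e-04  9.96733349e-01 -8.06680461e-02  3.89073286e-03] [ 0.00129196  0.03739418 -0.04971345]
[0.5378 0.0332 0.0386] [-4.000e-04  9.967e-01 -8.070e-02  3.900e-03] 17.55
```

View pics/w10.png

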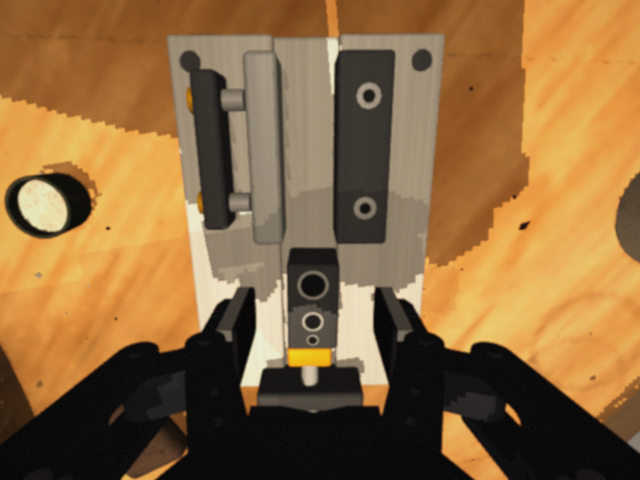

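The die, at (289–338, 262–347), is centred between the pads. I'll lower a little more and grip.

```bash
python3 -m inch '[[-0.0005,0,-0.004,0,0.005,0,60],[0,0,-0.003,0,0.003,0,60],[0,0,0,0,0,0,60]]' 40; python3 -m inch '[[0,0,0,0,0,0,35],[0,0,0,0,0,0,15],[0,0,0,0,0,0,0],[0,0,0,0,0,0,0],[0,0,0,0,0,0,0],[0,0,0,0,0,0,0]]' 40
```

```text
t: 17.85
position: [0.538, 0.033, 0.0318]
tool_rot: [-0.0, 0.997, -0.081, 0.0]
wrist_force: [-0.6, 1.6, -0.4]
grip_width: 0.599
t: 18.35
position: [0.5374, 0.0331, 0.0317]
tool_rot: [-0.0, 0.997, -0.081, -0.001]
wrist_force: [0.3, 0.1, -0.0]
grip_width: 0.248
```

```bash
python3 -m inch '[[0,0,0.004,0,0,0,0],[0,0,0.01,0,0,0,0],[0,0,0.02,0,0,0,0],[0,0,0.02,0,0,0,0],[0,0,0.02,0,0,0,0],[0,0,0.02,0,0,0,0],[0,0,0,0,0,0,0],[0,0,0,0,0,0,0]]' 60; python3 w.py w11
```

```text
t: 19.02
position: [0.5345, 0.0335, 0.1308]
tool_rot: [-0.0, 0.997, -0.081, -0.002]
wrist_force: [-0.7, -0.1, -1.9]
grip_width: 0.239
[0.5345 0.0335 0.1308] [-2.000e-04  9.967e-01 -8.090e-02 -2.200e-03] 19.0167
```

View pics/w11.png

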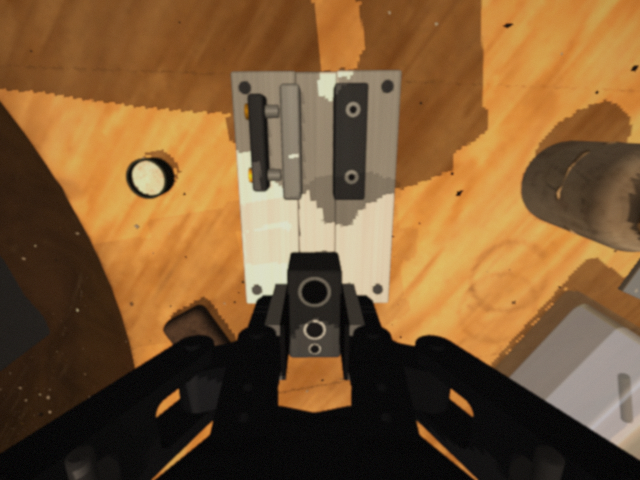

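The die is lifted clear and held level. Carrying it to the fire block.

```bash
python3 -m inch '[[-0.004,-0.02,0,0,0,0,0],[-0.007,-0.032,0,0,0,0,0],[-0.007,-0.032,0,0,0,0,0],[-0.007,-0.032,0,0,0,0,0],[-0.007,-0.032,0,0,0,0,0],[-0.007,-0.032,0,0,0,0,0],[-0.007,-0.032,0,0,0,0,0],[-0.007,-0.032,0,0,0,0,0],[-0.004,-0.02,0,0,0,0,0],[0,-0.005,0,0,0,0,0],[0,0,0,0,0,0,0],[0,0,0,0,0,0,0]]'; python3 w.py w12; python3 - <<'E'
from h import *
from station import cams
cv2.imwrite("pics/s12.png",cv2.cvtColor(cams.camera("scene")["pixels"],cv2.COLOR_RGB2BGR))
c=dict(np.load("top0.npz"))
Q=np.array([cast(c,*p,.031) for p in[(410,260),(517,277),(507,354),(401,341)]]);print(Q.round(3),Q.mean(0))
E
```

```text
t: 20.07
position: [0.4651, -0.2415, 0.1155]
tool_rot: [-0.005, 0.997, -0.079, -0.012]
wrist_force: [0.4, 0.6, -0.7]
grip_width: 0.235
[ 0.4651 -0.2415  0.1155] [-0.0048  0.9968 -0.0792 -0.0117] 20.0667
[[ 0.562 -0.151  0.031]
 [ 0.54  -0.36   0.031]
 [ 0.391 -0.337  0.031]
 [ 0.404 -0.136  0.031]] [ 0.47404384 -0.24600581  0.031     ]
```

View pics/w12.png

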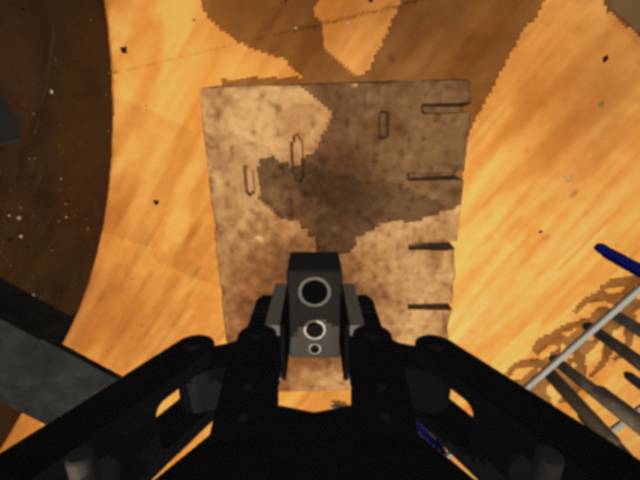

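View pics/s12.png

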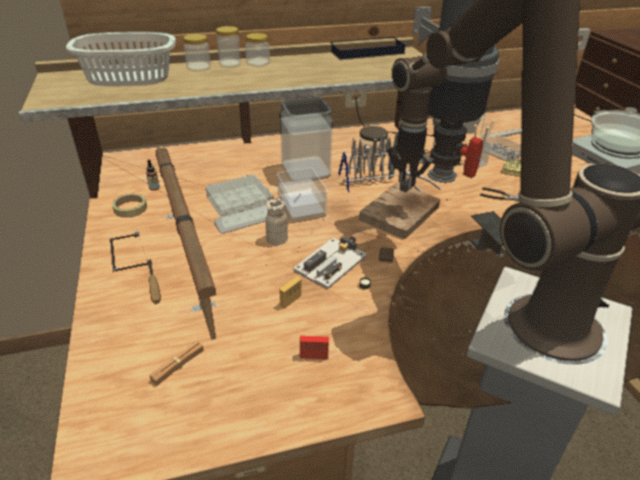

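```bash
python3 -m inch '[[0.003,-0.001,-0.012,-0.006,-0.011,0,0],[0.003,-0.001,-0.014,-0.006,-0.01,0,0],[0,0,-0.012,0,0,0,0],[0,0,-0.006,0,0,0,0],[0,0,0,0,0,0,0]]'; python3 -c "
from station import env
s=env.sense();print(s['position'],s['tool_rot'],s['wrist_torque'])"
```

```text
t: 20.58
position: [0.4741, -0.236, 0.0707]
tool_rot: [-0.0, 0.997, -0.074, 0.001]
wrist_force: [-0.1, -0.4, -1.2]
grip_width: 0.239
[ 0.47409711 -0.23602608  0.07066083] [-1.26688880e-06  9.97266011e-01 -7.38935158e-02  5.01262916e-04] [ 0.02269049 -0.00783136  0.04604483]
```

```bash
python3 -m inch '[[0,0,-0.006,0,0,0,0],[0,0,-0.005,0,0,0,0],[0,0,0,0,0,0,0]]'; python3 -m inch '[[0,0,-0.002,0,0,0,0]]';python3 -m inch '[[0,0,-0.002,0,0,0,0]]'
```

```text
t: 20.83
position: [0.4751, -0.2341, 0.0595]
tool_rot: [-0.0, 0.997, -0.072, 0.001]
wrist_force: [-0.5, -0.2, -0.9]
grip_width: 0.239
t: 20.92
position: [0.4756, -0.2341, 0.0578]
tool_rot: [0.0, 0.997, -0.072, 0.001]
wrist_force: [-0.4, -0.1, -2.0]
grip_width: 0.242
t: 21.0
position: [0.4758, -0.2342, 0.056]
tool_rot: [0.0, 0.997, -0.072, 0.001]
wrist_force: [-0.6, 0.4, -1.9]
grip_width: 0.238
```

```bash
python3 -m inch '[[0,0,-0.0015,0,0,0,0]]';python3 -m inch '[[0,0,-0.0015,0,0,0,0]]'; python3 -m inch '[[0,0,-0.0015,0,0,0,0]]'
```

```text
t: 21.08
position: [0.4761, -0.2344, 0.0547]
tool_rot: [0.0, 0.997, -0.072, 0.002]
wrist_force: [-2.5, 1.4, 16.7]
grip_width: 0.24
t: 21.17
position: [0.4761, -0.2345, 0.0546]
tool_rot: [0.0, 0.997, -0.072, 0.001]
wrist_force: [-5.6, 4.2, 19.1]
grip_width: 0.238
t: 21.25
position: [0.4761, -0.2345, 0.0547]
tool_rot: [-0.0, 0.997, -0.072, 0.001]
wrist_force: [-3.7, 2.6, 9.4]
grip_width: 0.239
```

Contact at the expected height, z = 0.0547. Opening and retreating.

```bash
python3 -m inch '[[0,0,0,0,0,0,0],[0,0,0,0,0,0,35],[0,0,0,0,0,0,50],[0,0,0,0,0,0,60],[0,0,0.01,0,0,0,60],[0,0,0.025,0,0,0,60],[0,0,0.03,0,0,0,60],[-0.01,0.01,0.03,0,0,0,60],[-0.01,0.02,0.02,0,0,0,60],[0,0.02,0,0,0,0,60],[0,0,0,0,0,0,60],[0,0,0,0,0,0,60]]' 40; python3 w.py w13; python3 - <<'E'
from h import *
from station import cams
cv2.imwrite("pics/s13.png",cv2.cvtColor(cams.camera("scene")["pixels"],cv2.COLOR_RGB2BGR)[150:400,240:480].repeat(2,0).repeat(2,1))
E
```

```text
t: 22.25
position: [0.4575, -0.1856, 0.1811]
tool_rot: [0.002, 0.997, -0.074, 0.005]
wrist_force: [1.5, -0.9, 0.4]
grip_width: 0.6
[ 0.4575 -0.1856  0.1811] [ 0.0016  0.9973 -0.0738  0.005 ] 22.25
```

View pics/w13.png

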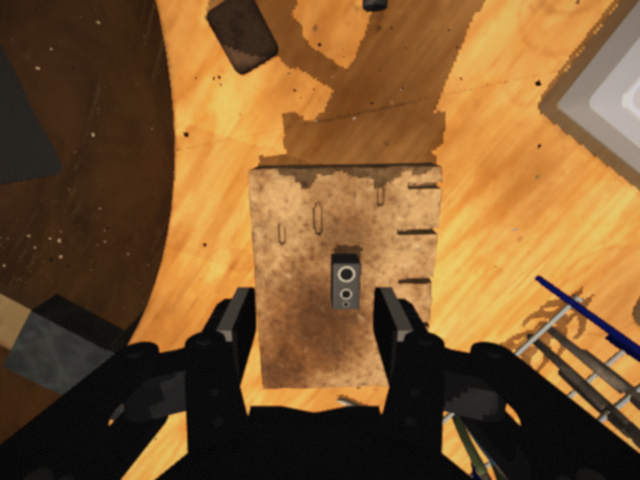

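View pics/s13.png

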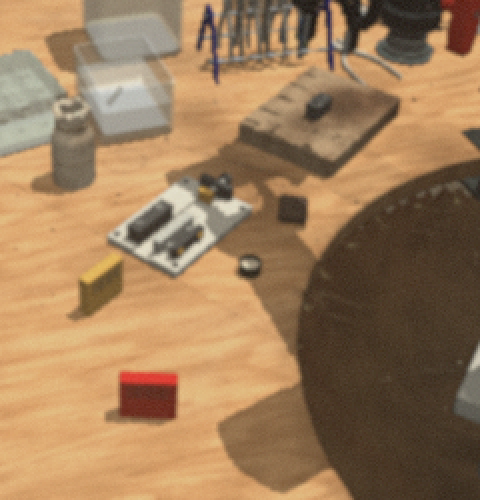

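The die stands upright, hollows up, at (346,280) in the wrist view, near the middle of the fire block. In the scene crop the drift block stands upright at (100,283) and the bystanders are in place. The gripper is clear, so I'm handing in.

```bash
python3 -c "
from station import env
print(env.sign_off())"
```

```text
the job is handed in; nothing more can be done
None
```

The job is done and handed in at about 22 s; no verdict came back.

- **Freeing the die:** I gripped the brass drift block and pushed the die slowly along the groove. The wrist force was about 12–15 N, rising to 23.5 N as the die met the end stop. A further light press moved it no more.
- **Drift block:** I stood it back on the bare worktop.
- **Die:** I gripped it clear of the jaws, lifted it out and lowered it onto the fire block, with a contact force of up to about 19 N.

**What went wrong on the way:**
- The first grip on the drift block was too high, so I regripped it lower.
- The first entry into the groove drifted about 5 mm sideways and up. It probably touched a jaw end lightly, at about 2 N, so I backed out and went in again cleanly.

**Measurements that disagreed:** the camera estimates of the groove direction differed by about 1.5 degrees, and those of the holder's position by about 1.5 mm. I used values in between.

**Last checks:** pictures show the die right way up near the middle of the fire block and the drift block standing upright. The jar, cup and pitch lump look undisturbed, and the gripper is clear of everything. I judged these by eye and did not measure the final poses.

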